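# Knock the food carrier's slanting lock pin home with a pestle

## Robot

A 6-joint arm with a two-finger parallel gripper is mounted at the origin on the work surface. World frame = base frame: x ahead of the robot, y to its left, z up, the work surface at z = 0. Lengths are in m, angles in rad, forces in N, time in s.
With the tool pointing down it reaches from about 0.35 to 0.975 m from the base axis. Payload 4.9 kg.
Tool frame: the origin (TCP) lies midway between the tips of the shut fingers; the grasp point (between the pads) lies 19 mm behind it; z points along the fingers, y is the line along which they close (so a half turn about z gives the same grasp; the last joint's range is limited). The gripper opens to 85 mm and grips with 20 to 120 N. Pads are 22 mm wide; open, the fingers measure 114 mm over their backs; the gripper's body (76 mm by 85 mm) begins 54 mm behind the grasp point. The pads swing forward as they close: fully open they stand 13 mm farther back than shut.
Start: joints at [-1.32, 0.053, 1.613, -0, 1.476, -0.119], TCP at [0.226, -0.583, 0.231] pointing down, gripper open.
Joint ranges: [-3.01, 3.01], [-1.01, 2.22], [0.06, 2.58], [-1.02, 4.17], [0.09, 2.62], [-3.14, 3.14]. Speed limits (rad/s): [2.57, 2.57, 3.14, 3.14, 3.14, 3.14].

## Interface

Orientations are given as a rotation vector (axis times angle).
In Python, from station import ctrl, optics, job gives the robot as it stands.
- The arm moves only by the shell command python3 -m jog 'ROWS' [OPENING] [FORCE]. ROWS is JSON, a list of rows, each a list of 2 entries, a list of its own where there are three numbers: the shift along the tool's x, y, z in m, then the turn, a rotation vector about the tool's x, y, z in rad. A call has 1 to 5 rows; each row is the pose to reach, as a shift and turn from the pose commanded when the call began, along the tool's axes at that moment; what a row does not reach only later rows make up. A row lasts 1/10 s, in which the tool goes at most 50 mm and 8.59 degrees, less where a joint would pass 70% of its speed; a pose out of reach is approached as far as the arm can. A call with a gripper value outside its range is refused whole. OPENING is the opening, from 0 (shut) to 1 (fully open), set as the call begins (- or left out, the last holds). The fingers move at their own pace and stop on an object; FORCE is the grip in N (left out, the last holds). Time passes only in rows, so rows that repeat a pose let the fingers close. It gives the time, the measured TCP pose, the force, the opening and the grip force at its end, in the units of the state.
- ctrl.get_obs(): the state, without advancing time (a new reading comes with each control period).
- optics.get_image(name): name is "scene" or "top"; returns a dict with "image" (400x640x3 uint8, blue, green, red), "fx", "fy", "cx", "cy" (pixels), "rvec" (rotation vector, rad) and "tvec" (3), from world to camera coordinates, as OpenCV has them. Camera axes: x right, y down, z forward; pixel columns grow to the right and rows downward; lengths in m; the calibration is good to about 2 mm. A picture is of the moment at which its call begins. There is no depth.
- job.finish_job(): hands the job in; it is judged then, once.
The state is a dict: "t": time; "q": joint angles; "dq": joint speeds; "effort": joint torques, N m; "tool_pos": TCP position; "tool_rot": TCP orientation; "contact_force": force on the tool from outside, world axes, zero at the start; "wrist_torque": the same for the moment, N m; "opening": finger opening in m; "grip_force": force on a finger pad.
Only numpy, scipy, OpenCV 4.12 (cv2) and the standard library are available. Lean on these libraries where they do the work, as an engineer would, in place of code of your own. Each camera call takes 0.05 s, during which the arm holds its last target. There are 200 camera calls.

## Task

Take the wooden pestle out of the utensil crate and, tilting it to stand in line with the slanting sprung lock pin under the food carrier's handle, knock the red-capped pin fully home with the pestle's head, firmly but without hammering so hard that the pin could bend or the carrier is shoved along. Then stand the pestle upright on the crate's floor again and let go; do not touch the carrier with the gripper, and leave the cup, spoon, saucer and pot lid alone.

Things in the scene. Friction and masses are not known exactly. Their poses are not given: they have to be found in the camera images.
- carrier: Steel food carrier of three round tiers, loose, 2.2 kg, 128 mm across. Origin: centre of underside, z up. A black carry bar (20 mm thick, 100 long) runs along its y over its middle, centre 238 mm high: the pin below cannot be struck from straight above. The pin's brass collar on the loose lid leans 35 degrees from vertical to the carrier's -x.
- pin (a joint): Slide of the sprung lock pin into its collar on the lid, m: 0 fully out, 0.012 fully home (cap seated on the collar). Pushed along its axis, first the lid sinks (about 5 N) by an unknown 0 to 12 mm until it is seated, then the pin moves: 9 N to start, 14 N near its end. It stays where it is left and goes solid when home.
- pin_cap (a point): Centre of the flat outer face of the pin's red cap (22 mm across, 5 mm thick). Moves with the pin. z axis: along the pin, outwards (35 degrees from vertical, leaning to the carrier's -x); the pin is driven along -z.
- pestle: Wooden pestle standing upright in the crate, 165 mm tall, 0.18 kg. Origin: centre of its flat striking face (underside); z axis up along it. Dark round head 36 mm across up to 50 mm, narrowing to 72 mm; above that, from 72 to 165 mm, a lighter handle of 22 mm square section, its sides along the pestle's x and y axes.
- crate: Open wooden utensil crate, fixed, 260 (x) x 180 (y) x 45 mm high, walls 8 mm thick, floor 8 mm thick. Origin: centre of its underside. The pestle and the cup stand in it in its two ends (either one in either), the spoon lies along its -y side.
- cup: Blue plastic cup standing in the crate, 72 mm across the rim, 80 mm high. Origin: centre of its underside. Leave alone.
- spoon: Wooden spoon, 200 mm long, lying in the crate along its x. Origin: centre of its underside. Leave alone.
- saucer: Green ceramic saucer, 110 mm across, 16 mm high, on the ledge. Origin: centre of its underside. Leave alone.
- potlid: Small aluminium pot lid lying upside down on its knob, 116 mm across, 28 mm high. Origin: centre of its underside. Leave alone.
Not all that is in view belongs to the job. What is meant by the pestle is not green, orange or pink, and is the smaller of those in its own colour.

How it is judged:
On the way:
1. the pestle, held within 15 degrees of the pin's own line, has driven the pin home (at least 10.5 of its 12 mm) (value of joint pin above 0.0105 m and contact force between pestle and carrier above 2 N and angle between the z axis of pestle and the z axis of pin_cap, either way round below 0.262 rad), for 0.04 s.
At the end, for the whole second after the job is handed in: The pin is at least 10.5 mm of its 12 mm down; the pestle stands upright (within 6 degrees) on the crate's floor, released and at rest; the carrier stands upright and still (value of joint pin above 0.0105 m and angle between pestle's own z axis and vertical below 0.1 rad and z of pestle in the frame of crate between 0.004 and 0.012 m and x of pestle in the frame of crate between -0.122 and 0.122 m and y of pestle in the frame of crate between -0.082 and 0.082 m and linear speed of each of pestle, carrier below 0.02 m/s and angle between carrier's own z axis and vertical below 0.05 rad); the robot touches nothing.
It fails at once if the pestle presses on the carrier or pin with more than 65 N (contact force between pestle and carrier above 65 N).
It fails at once if the carrier is shoved more than 20 mm or tipped more than 7 degrees (distance of carrier from where it was at the start of the episode above 0.02 m or angle between carrier's own z axis and vertical above 0.12 rad).
It fails at once if the gripper or arm touches the carrier (contact force between any of the arm, the fingers and carrier above 1 N).
It fails at once if the cup, spoon, saucer or pot lid is moved more than 20 mm, or the cup, saucer or lid tipped (distance of any of cup, spoon, saucer, potlid from where it was at the start of the episode above 0.02 m or angle between any of cup, saucer, potlid's own z axis and vertical above 0.3 rad).
It also fails if it takes over 61 s, if anything falls off the work surface, if the arm or the gripper's body presses on something with over 40 N, if the wrist force passes 120 N, or if a joint passes its speed limit or range.

## Working session

There is one attempt and no reset: what is moved stays moved. The work goes in short steps, Python scripts to look and compute and a shell command to move; the robot and the scene stay as the last step left them, time stands still between calls to the robot, and variables do not carry over. Pictures are saved under pics/ and viewed, at most 10 in all, crops included, and the job is handed in when it is done.

```bash
mkdir -p pics; ls; python3 - <<'E'
from station import ctrl, optics
import cv2,numpy as np
for n in("scene","top"):
    d=optics.get_image(n); cv2.imwrite(f"pics/{n}0.png",d["image"])
    R=cv2.Rodrigues(np.array(d["rvec"],float))[0]
    print(n,d["fx"],d["fy"],d["cx"],d["cy"],np.round(-R.T@np.array(d["tvec"]).ravel(),3),np.round(R,3).tolist())
print(ctrl.get_obs())
E
```

```text
pics
scene 468.28079844370956 468.28079844370956 314.9565077401126 195.11216184207953 [ 1.34  -0.017  0.914] [[0.087, 0.996, 0.005], [0.699, -0.057, -0.713], [-0.71, 0.066, -0.701]]
top 361.36664596697983 361.36664596697983 313.50597059417737 201.54871233975783 [0.487 0.023 0.932] [[-0.02, -1.0, -0.005], [-0.999, 0.02, -0.039], [0.039, 0.004, -0.999]]
{'t': 0.1, 'q': array([-1.32001300e+00,  5.33253044e-02,  1.61416304e+00,  1.26989243e-05,
        1.47601071e+00, -1.18970177e-01]), 'dq': array([ 0.00086318, -0.00146453, -0.00322413,  0.00041823,  0.00016431,
        0.00021705]), 'effort': array([ 4.02301039e-04, -3.94902027e+01, -3.71361995e+01, -1.16641550e-04,
        3.90710193e-03, -1.96696215e-05]), 'tool_pos': array([ 0.22574489, -0.58219702,  0.23016081]), 'tool_rot': array([-3.08618619e+00, -5.77152774e-01,  1.77297820e-04]), 'contact_force': array([-1.1202927 , -0.92404629, -0.61839254]), 'wrist_torque': array([ 0.0009314 , -0.01344043, -0.01045405]), 'grip_force': 0.0, 'opening': 0.08557363349194246}
```

View pics/scene0.png

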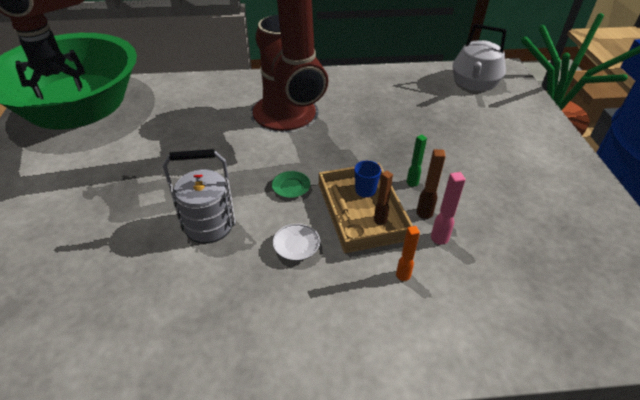

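View pics/top0.png

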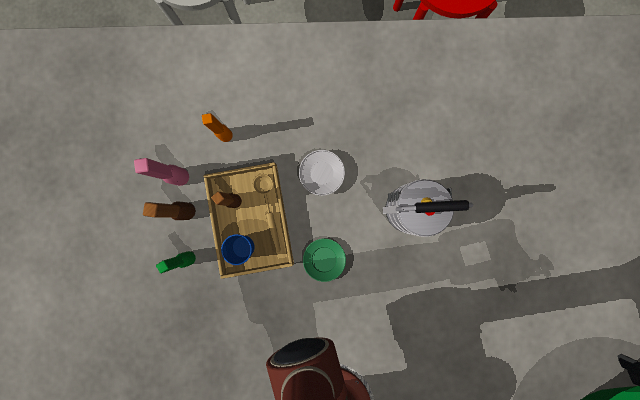

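Candidates (scene view pixels): orange (407,255), pink (447,208), green (417,160), larger brown (431,184), smaller brown standing in the crate (383,198). The colours and "smaller in its own colour" point to the one in the crate, so I'll check it in a crop.

```bash
cat > h.py <<'E'
import cv2,numpy as np
from scipy.spatial.transform import Rotation as Ro
from station import ctrl, optics
class Cam:
    def __init__(s,n):
        d=optics.get_image(n); s.im=d["image"]; s.K=np.array([[d["fx"],0,d["cx"]],[0,d["fy"],d["cy"]],[0,0,1]])
        s.R=cv2.Rodrigues(np.array(d["rvec"],float))[0]; s.t=np.array(d["tvec"],float).ravel(); s.c=-s.R.T@s.t
    def ray(s,p): 
        v=s.R.T@np.linalg.solve(s.K,[p[0],p[1],1.]); return v/np.linalg.norm(v)
    def plane(s,p,z): v=s.ray(p); return s.c+v*(z-s.c[2])/v[2]
    def pix(s,X): v=s.K@(s.R@np.array(X)+s.t); return v[:2]/v[2]
def tri(a,p,b,q):
    u,v=a.ray(p),b.ray(q); A=np.c_[u,-v]; k=np.linalg.lstsq(A,b.c-a.c,rcond=None)[0]
    P,Q=a.c+u*k[0],b.c+v*k[1]; return (P+Q)/2,np.linalg.norm(P-Q)
E
python3 - <<'E'
from h import *
S,T=Cam("scene"),Cam("top")
def crop(im,x,y,w,h): return cv2.resize(im[y:y+h,x:x+w],(400,300),interpolation=cv2.INTER_CUBIC)
m=np.vstack([np.hstack([crop(T.im,195,160,80,60),crop(T.im,380,170,100,75)]),np.hstack([crop(S.im,345,155,100,75),crop(S.im,150,140,100,75)])])
cv2.imwrite("pics/crop1.png",m)
for n,c in(("top",T),("scene",S)):
    hsv=cv2.cvtColor(c.im,cv2.COLOR_BGR2HSV)
    for nm,lo,hi in(("red",(0,200,120),(4,255,255)),("yel",(10,150,120),(30,255,255)),("brown",(3,90,20),(12,255,200))):
        k,l,st,ce=cv2.connectedComponentsWithStats(cv2.inRange(hsv,lo,hi))
        for i in range(1,k):
            if 8<st[i,4]<900: print(n,nm,st[i].tolist(),ce[i].round(1))
E
```

```text
top red [393, 0, 6, 10, 33] [395.3   4.2]
top red [413, 0, 82, 20, 880] [452.1   6. ]
top red [426, 212, 9, 3, 18] [430.2 213.1]
top yel [202, 113, 10, 11, 91] [206.5 118.4]
top yel [214, 133, 10, 9, 29] [218.3 136.1]
top yel [211, 192, 12, 12, 81] [216.6 197.6]
top yel [421, 198, 11, 4, 28] [425.5 199.9]
top yel [143, 203, 13, 14, 139] [149.1 209.7]
top brown [222, 193, 7, 4, 12] [224.2 194.4]
top brown [226, 193, 15, 15, 113] [234.6 201. ]
top brown [221, 200, 5, 5, 10] [222.3 202.6]
top brown [155, 203, 13, 11, 27] [160.6 208.4]
top brown [170, 202, 25, 18, 245] [183.9 210.8]
top brown [163, 204, 6, 3, 10] [165.7 204.9]
top brown [169, 209, 8, 4, 14] [173.4 210.4]
top brown [155, 214, 11, 3, 19] [160.3 214.9]
scene yel [435, 150, 10, 6, 50] [439.3 152.4]
scene yel [383, 171, 9, 7, 36] [387.2 173.9]
scene yel [196, 185, 8, 5, 31] [199.7 186.7]
scene yel [407, 226, 12, 9, 79] [412.9 229.8]
scene yel [408, 259, 6, 20, 46] [410.7 267.3]
scene brown [12, 0, 70, 31, 582] [40.7 12.3]
scene brown [477, 0, 9, 16, 64] [481.4   6.2]
scene brown [0, 10, 5, 5, 9] [ 2. 12.]
scene brown [473, 11, 11, 14, 60] [477.3  18. ]
scene brown [472, 28, 8, 12, 36] [476.2  33.7]
scene brown [566, 47, 12, 12, 45] [572.6  50.6]
scene brown [504, 49, 32, 12, 157] [519.4  54.6]
scene brown [544, 49, 4, 6, 12] [545.6  52.1]
scene brown [580, 56, 14, 14, 64] [585.8  62.8]
scene brown [562, 101, 28, 33, 509] [576.7 115.7]
scene brown [417, 149, 28, 69, 714] [431.4 183.9]
scene brown [374, 171, 19, 54, 470] [383.5 197.5]
scene brown [396, 226, 24, 55, 692] [407.3 255.9]
```

View pics/crop1.png

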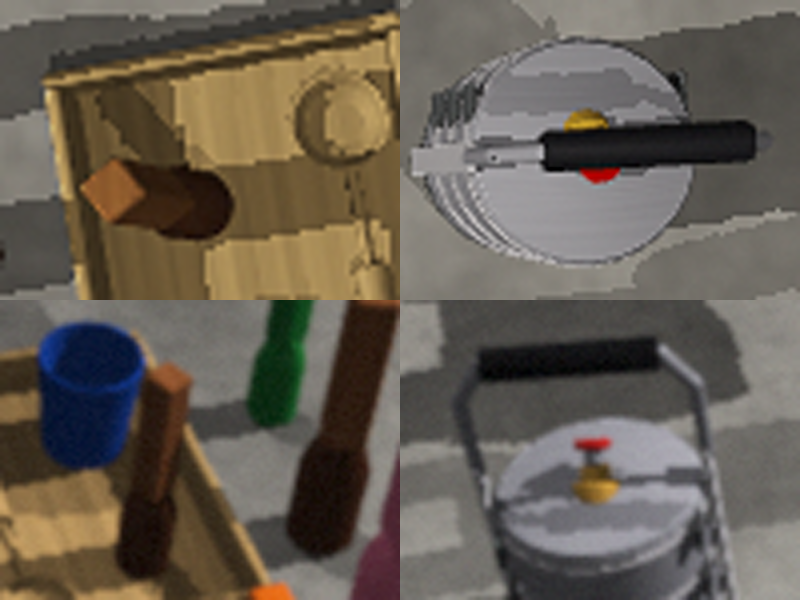

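The crop confirms the choice: a brown pestle, smaller than the other brown one, in the far end of the crate. Its top face is at top-view (218,197.6) and its sides are turned about 45°. The red cap is at top (430,213), partly under the bar, and at scene (198,176), leaning toward the robot. Bar ends are at top (415.5,207.5) and (469,204.7).

```bash
python3 - <<'E'
from h import *
from scipy.optimize import least_squares
S,T=Cam("scene"),Cam("top")
def redmask(c,x,y,w,h):
    r=c.im[y:y+h,x:x+w].astype(int); m=((r[...,2]>100)&(r[...,1]<0.35*r[...,2])&(r[...,0]<0.45*r[...,2]))
    q=np.argwhere(m)[:,::-1]+[x,y]; return q
s=redmask(S,170,160,60,40); t=redmask(T,410,190,50,40)
print("S",len(s),s.min(0),s.max(0),s.mean(0),"T",len(t),t.min(0),t.max(0),t.mean(0))
# bar: dark mask in top
r=T.im[190:225,400:480]; m=(r.max(2)<50).astype(np.uint8)
k,l,st,ce=cv2.connectedComponentsWithStats(m); i=1+st[1:,4].argmax()
rect=cv2.minAreaRect(np.argwhere(l==i)[:,::-1].astype(np.float32)); bp=cv2.boxPoints(rect)+[400,190]; 
print("bar",rect)
o=bp[np.argsort(bp[:,0])]; L=T.plane(o[:2].mean(0),.243); Rr=T.plane(o[2:].mean(0),.243)
v=L-Rr; yaw=np.arctan2(-v[0],v[1]); C=(L+Rr)/2; print("bar ends",L,Rr,np.linalg.norm(v),"mid",C,"yaw deg",np.degrees(yaw))
Rz=Ro.from_euler('z',yaw).as_matrix(); n=Rz@[-np.sin(.611),0,np.cos(.611)]; e=Rz@[-np.cos(.611),0,-np.sin(.611)]
mid=lambda q:(q.min(0)+q.max(0))/2
def f(X):
    a=S.pix(X-n*.0025)-mid(s)
    b=T.pix(X+e*.011)-np.array([mid(t)[0],t.max(0)[1]+.5])
    return np.r_[a,b]
g=least_squares(f,[.45,-.28,.2]); print("cap",g.x,g.fun,"in carrier",Rz.T@(g.x-[C[0],C[1],0]))
# pestle top face
r=T.im[188:210,205:232].astype(int); print(r[::2,::2,2])
c=T.plane((218.2,197.6),.173); print("pestle",c)
h=Cam.plane(S,(387,171.5),.173); 
E
```

```text
S 12 [195 175] [201 176] [198.  175.5] T 22 [425 212] [434 215] [429.59090909 213.18181818]
bar ((41.48981475830078, 15.786200523376465), (10.749723434448242, 53.32053756713867), 87.27368927001953)
bar ends [ 0.49928325 -0.166611    0.243     ] [ 0.50210799 -0.26792789  0.243     ] 0.10135625874345602 mid [ 0.50069562 -0.21726944  0.243     ] yaw deg 1.59700579314642
cap [ 0.49123655 -0.21880961  0.16748428] [-0.33614274 -0.06556116 -0.30106823 -0.00225346] in carrier [-0.00949832 -0.00127595  0.16748428]
[[148 161  64  61 102  99 109  64  70  78  71  72  77  67]
 [125 172  58  58 102  98 107 111 110  75  73  72  77  69]
 [126 178  49  61 105  96 139  67  45  69  77  72  79  73]
 [127 188  87  61  77 136 146 144  48  44  47  45  37  31]
 [129 192 106  75 144 138 146 141 136  38  44  45  45  39]
 [128 192 133 104 141 139 146 143 140 109  49  46  42  46]
 [ 78  79 113  62 136 139 147 144 114  51  57  59  57  55]
 [ 82  75 115  60  56 167 154 106  57  59  59  59  59  58]
 [ 80  75 111  65  60 105  90  54  59  60  60  62  58  43]
 [ 76  74 112  91  60  82  95 106 110 105 114  27  33  35]
 [ 77  76 103 104  61  72  98 103 109 103 110 115 111 117]]
pestle [0.52863349 0.22676835 0.173     ]
```

```bash
cat >> h.py <<'E'
def go(pos,R):
    o=ctrl.get_obs(); R0=Ro.from_rotvec(o["tool_rot"]); d=R0.inv().apply(np.array(pos)-o["tool_pos"]); w=(R0.inv()*R).as_rotvec()
    print("shift",d.round(4).tolist(),"turn",w.round(4).tolist(),"deg",np.degrees(np.linalg.norm(w)).round(1)); return d,w
def down(yaw): # tool down, tool y along world angle yaw (rad)
    y=np.array([np.cos(yaw),np.sin(yaw),0]);z=np.array([0,0,-1.]); return Ro.from_matrix(np.c_[np.cross(y,z),y,z])
E
python3 - <<'E'
from h import *
T=Cam("top"); S=Cam("scene")
r=T.im[185:210,205:232].astype(int); m=((r[...,2]>128)&(r[...,0]<0.5*r[...,2])).astype(np.uint8)
k,l,st,ce=cv2.connectedComponentsWithStats(m,connectivity=4); i=l[12,13]
rect=cv2.minAreaRect(np.argwhere(l==i)[:,::-1].astype(np.float32)); b=cv2.boxPoints(rect)+[205,185]
W=np.array([T.plane(p,.173) for p in b]); print(rect,st[i],W.mean(0)); e=np.diff(W,axis=0); print(np.degrees(np.arctan2(e[:,1],e[:,0])),np.linalg.norm(e,axis=1))
print("ce",T.plane(ce[i]+[205,185],.173)); M=cv2.moments((l==i).astype(np.uint8))
# scene top-face
r=S.im[165:182,375:397].astype(int); print(r[:,:,2])
print("predicted top centre in scene",S.pix(W.mean(0)))
o=ctrl.get_obs(); print(Ro.from_rotvec(o["tool_rot"]).as_matrix().round(3))
go([.226,-.58,.36],Ro.from_rotvec(o["tool_rot"]))
for y in(45,-45,135,-135): print(y); go([.5286,.2268,.36],down(np.radians(y)))
E
```

```text
((11.500000953674316, 12.5), (8.485280990600586, 8.485280990600586), 45.0) [ 6  7 12 12 77] [0.52891962 0.23034928 0.173     ]
[ -45.81840008 -135.84955665  134.14879465] [0.01779416 0.01798503 0.0177811 ]
ce [0.52873297 0.23011779 0.173     ]
[[  9  14  25  51 116 150 141 124 117 119 118 118 119 113 111 110 118 117
  117 114 114 116]
 [  5   9  11  20  62 137 155 134 118 113 113 114 111 108 112 112 113 113
  113 113 116 112]
 [ 13  15   3  13  36 118 161 144 120 112 113 113 110 108 110 118 117 116
  114 116 118 118]
 [ 10   4   7   6  16  77 140 156 136 116 116 114 113 113 117 120 118 116
  117 116 118 121]
 [  2  15   5  10  14  59 136 176 157 126 121 120 120 123 118 124 124 116
  117 117 124 118]
 [  3   8  11   9  13  42 122 175 167 136 124 127 128 124 125 120 117 119
  118 118 118 117]
 [  8  12  13   9  18  39  93 151 165 148 136 144 141 136 130 122 119 118
  121 117 120 117]
 [ 10   6  10  11  19  38  75 122 147 146 150 148 142 144 138 130 127 124
  125 123 122 124]
 [  2   9  12  14  24  40  62 104 131 146 147 148 148 144 143 141 135 135
  128 120 123 122]
 [ 15   8  11  16  
[... 531 characters left out ...]
34 131]
 [ 15  16  23  52  72  59  44  39  37  38  41  47  59  79  84  80  89 117
  131 128 128 127]
 [ 17  16  24  64  79  65  43  38  38  43  43  43  66  83  80  87  92 100
  111 110 107 111]]
predicted top centre in scene [387.29232958 172.94313865]
[[ 0.932  0.361 -0.   ]
 [ 0.361 -0.932  0.   ]
 [ 0.    -0.    -1.   ]]
shift [0.0011, -0.0025, -0.1289] turn [0.0, 0.0, 0.0] deg 0.0
45
shift [0.5748, -0.6454, -0.1287] turn [-0.0001, -0.0003, -1.9864] deg 113.8
-45
shift [0.5748, -0.6454, -0.1287] turn [-0.0003, -0.0001, -0.4156] deg 23.8
135
shift [0.5748, -0.6454, -0.1287] turn [-0.0001, 0.0004, 2.726] deg 156.2
-135
shift [0.5748, -0.6454, -0.1287] turn [-0.0003, 0.0001, 1.1552] deg 66.2
```

```bash
python3 -m jog '[[[0,0,-0.05],[0,0,0]],[[0,0,-0.10],[0,0,0]],[[0,0,-0.13],[0,0,0]],[[0.03,-0.034,-0.13],[0,0,0]],[[0.06,-0.068,-0.13],[0,0,0]]]' 1 && for i in 1; do python3 -m jog '[[[0.03,-0.034,0],[0,0,0]],[[0.06,-0.067,0],[0,0,0]],[[0.09,-0.101,0],[0,0,0]],[[0.12,-0.134,0],[0,0,0]],[[0.15,-0.168,0],[0,0,0]]]'; python3 -m jog '[[[0.03,-0.034,0],[0,0,0]],[[0.06,-0.067,0],[0,0,0]],[[0.09,-0.101,0],[0,0,0]],[[0.12,-0.134,0],[0,0,0]],[[0.15,-0.168,0],[0,0,0]]]'; python3 -m jog '[[[0.03,-0.034,0],[0,0,0]],[[0.06,-0.067,0],[0,0,0]],[[0.09,-0.101,0],[0,0,0]],[[0.12,-0.134,0],[0,0,0]],[[0.15,-0.168,0],[0,0,0]]]'; done
python3 - <<'E'
from h import *
go([.5288,.230,.25],down(np.radians(-45)))
E
```

```text
t: 0.9
tool_pos: [0.2573, -0.4977, 0.3629]
tool_rot: [3.086, 0.574, 0.001]
contact_force: [-0.1, 0.0, -0.2]
opening: 0.0855
grip_force: 0.0
t: 1.4
tool_pos: [0.3366, -0.2851, 0.3615]
tool_rot: [3.088, 0.577, 0.001]
contact_force: [0.4, 0.6, -0.5]
opening: 0.0857
grip_force: 0.0
t: 1.9
tool_pos: [0.4158, -0.0741, 0.3616]
tool_rot: [3.087, 0.577, 0.002]
contact_force: [0.6, -0.2, -0.9]
opening: 0.0854
grip_force: 0.0
t: 2.4
tool_pos: [0.495, 0.1369, 0.3616]
tool_rot: [3.088, 0.578, 0.001]
contact_force: [0.9, -1.2, 0.8]
opening: 0.0852
grip_force: 0.0
shift [0.0651, -0.0746, 0.1116] turn [0.0006, -0.0006, -0.4152] deg 23.8
```

```bash
python3 -m jog '[[[0.03,-0.034,0],[0,0,-0.14]],[[0.064,-0.074,0.01],[0,0,-0.28]],[[0.064,-0.074,0.055],[0,0,-0.415]],[[0.064,-0.074,0.1],[0,0,-0.415]],[[0.064,-0.074,0.11],[0,0,-0.415]]]'; python3 -m jog '[[[0,0,0],[0,0,0]]]'
python3 - <<'E'
from h import *
go([.5288,.230,.123],down(np.radians(-45)))
T=Cam("top"); S=Cam("scene")
f=lambda im,x,y:cv2.resize(im[y:y+120,x:x+130],(400,370),interpolation=cv2.INTER_CUBIC)
cv2.imwrite("pics/a.png",np.hstack([f(T.im,150,140),f(S.im,330,100)]))
E
```

```text
t: 2.9
tool_pos: [0.5245, 0.2267, 0.2444]
tool_rot: [-2.901, -1.202, 0.017]
contact_force: [-0.3, -1.2, -0.2]
opening: 0.0852
grip_force: 0.0
t: 3.0
tool_pos: [0.5265, 0.2266, 0.2492]
tool_rot: [-2.903, -1.201, 0.007]
contact_force: [-0.5, 0.2, 1.4]
opening: 0.0858
grip_force: 0.0
shift [0.0045, -0.0005, 0.1262] turn [-0.0022, 0.004, -0.0009] deg 0.3
```

View pics/a.png

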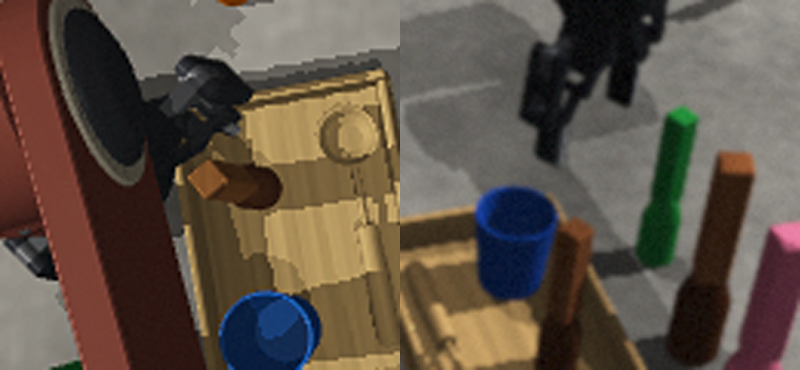

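The view shows the gripper above the pestle, whose top is at about (208,180) in the left crop tile, and nothing stands between them. Descending and gripping.

```bash
python3 -m jog '[[[0.0045,0,0.02],[0,0,0]],[[0.0045,0,0.05],[0,0,0]],[[0.0045,0,0.08],[0,0,0]],[[0.0045,0,0.11],[0,0,0]],[[0.0045,0,0.126],[0,0,0]]]'; python3 -m jog '[[[0,0,0],[0,0,0]],[[0,0,0],[0,0,0]],[[0,0,0],[0,0,0]],[[0,0,0],[0,0,0]],[[0,0,0],[0,0,0]]]' 0 70;python3 -m jog '[[[0,0,0],[0,0,0]],[[0,0,0],[0,0,0]],[[0,0,0],[0,0,0]],[[0,0,0],[0,0,0]],[[0,0,0],[0,0,0]]]'
```

```text
t: 3.6
tool_pos: [0.5317, 0.2301, 0.126]
tool_rot: [2.903, 1.2, 0.003]
contact_force: [-0.9, 0.1, -0.8]
opening: 0.0854
grip_force: 0.0
t: 4.1
tool_pos: [0.5319, 0.2307, 0.1274]
tool_rot: [2.903, 1.201, 0.005]
contact_force: [0.5, 0.6, 4.3]
opening: 0.021
grip_force: 69.1
t: 4.6
tool_pos: [0.532, 0.2307, 0.1274]
tool_rot: [2.903, 1.201, 0.005]
contact_force: [0.0, -0.3, 5.4]
opening: 0.021
grip_force: 69.1
```

```bash
python3 -m jog '[[[0,0,-0.01],[0,0,0]],[[0,0,-0.04],[0,0,0]],[[0,0,-0.08],[0,0,0]],[[0,0,-0.12],[0,0,0]],[[0,0,-0.16],[0,0,0]]]'; python3 -m jog '[[[0,0,-0.04],[0,0,0]],[[0,0,-0.08],[0,0,0]],[[0,0,-0.12],[0,0,0]],[[0,0,-0.15],[0,0,0]],[[0,0,-0.15],[0,0,0]]]'
cat >> h.py <<'E'
cap=np.array([.4912,-.2188,.1675]); yw=np.radians(1.6); Rz=Ro.from_euler('z',yw); n=Rz.apply([-np.sin(.6109),0,np.cos(.6109)])
tilt=Ro.from_rotvec(Rz.apply([0,1,0])*-.6109)*down(np.radians(-90)+yw)
E
python3 - <<'E'
from h import *
print(ctrl.get_obs()["q"].round(2), tilt.apply([0,0,1]),n, cap+n*.189)
go([.37,-.219,.44],down(np.radians(-88.4)))
E
```

```text
t: 5.1
tool_pos: [0.5301, 0.23, 0.2863]
tool_rot: [-2.903, -1.201, 0.002]
contact_force: [0.8, 0.5, -1.0]
opening: 0.0209
grip_force: 68.5
t: 5.6
tool_pos: [0.5316, 0.2305, 0.4416]
tool_rot: [2.902, 1.201, 0.015]
contact_force: [0.2, 0.2, -1.2]
opening: 0.021
grip_force: 68.7
[ 0.28 -0.1   1.42 -0.    1.81  1.07] [ 0.57338127  0.01601599 -0.81913211] [-0.57338127 -0.01601599  0.81913211] [ 0.38283094 -0.22182702  0.32231597]
shift [-0.432, 0.2038, -0.001] turn [0.0013, -0.0095, 0.7569] deg 43.4
```

```bash
python3 -m jog '[[[-0.04,0.019,0],[0,0,0.07]],[[-0.08,0.038,0],[0,0,0.14]],[[-0.12,0.057,0],[0,0,0.21]],[[-0.16,0.076,0],[0,0,0.28]],[[-0.20,0.095,0],[0,0,0.35]]]'; 
python3 - <<'E'
from h import *
go([.37,-.219,.44],down(np.radians(-88.4)))
E
```

```text
t: 6.1
tool_pos: [0.4551, 0.0204, 0.4329]
tool_rot: [-3.068, -0.674, 0.005]
contact_force: [1.3, -1.0, -0.9]
opening: 0.0214
grip_force: 68.7
shift [-0.1776, 0.1817, -0.0068] turn [-0.0009, 0.0031, 0.4046] deg 23.2
```

```bash
python3 -m jog '[[[-0.033,0.033,0],[0,0,0.08]],[[-0.066,0.067,-0.004],[0,0,0.16]],[[-0.1,0.101,-0.007],[0,0,0.24]],[[-0.133,0.135,-0.007],[0,0,0.32]],[[-0.165,0.168,-0.007],[0,0,0.4]]]'; python3 -m jog '[[[0,0,0],[0,0,0]]]'
python3 - <<'E'
from h import *
go([.34,-.222,.41],tilt)
go(cap+n*(.119+.07),tilt)
E
```

```text
t: 6.6
tool_pos: [0.3761, -0.2016, 0.4404]
tool_rot: [-3.14, -0.049, 0.003]
contact_force: [1.4, 0.9, -1.8]
opening: 0.0212
grip_force: 68.7
t: 6.7
tool_pos: [0.3753, -0.2041, 0.4394]
tool_rot: [-3.14, -0.039, 0.007]
contact_force: [0.8, 0.9, -1.3]
opening: 0.021
grip_force: 69.2
shift [-0.0356, 0.0171, 0.0296] turn [-0.0004, 0.6153, -0.0032] deg 35.3
shift [0.0076, 0.0181, 0.1171] turn [-0.0004, 0.6153, -0.0032] deg 35.3
```

```bash
python3 -m jog '[[[-0.008,0.004,0.006],[0,0.125,0]],[[-0.016,0.008,0.012],[0,0.25,0]],[[-0.024,0.012,0.018],[0,0.375,0]],[[-0.03,0.017,0.024],[0,0.5,0]],[[-0.036,0.017,0.03],[0,0.615,-0.003]]]'; python3 -m jog '[[[0,0,0],[0,0,0]],[[0,0,0],[0,0,0]]]'
python3 - <<'E'
from h import *
go(cap+n*(.119+.03),tilt)
E
```

```text
t: 7.2
tool_pos: [0.342, -0.2178, 0.4105]
tool_rot: [-2.981, -0.058, -0.952]
contact_force: [-1.0, -0.4, -2.1]
opening: 0.0212
grip_force: 69.3
t: 7.4
tool_pos: [0.3419, -0.2182, 0.411]
tool_rot: [-2.984, -0.054, -0.944]
contact_force: [0.1, 0.4, -2.2]
opening: 0.0214
grip_force: 69.3
shift [-0.0177, 0.0054, 0.136] turn [-0.0056, -0.0018, 0.0066] deg 0.5
```

```bash
python3 -m jog '[[[-0.018,0.005,0.02],[0,0,0]],[[-0.018,0.005,0.05],[0,0,0]],[[-0.018,0.005,0.08],[0,0,0]],[[-0.018,0.005,0.11],[0,0,0]],[[-0.018,0.005,0.136],[0,0,0]]]'; python3 -m jog '[[[0,0,0],[0,0,0]],[[0,0,0],[0,0,0]]]'
python3 - <<'E'
from h import *
go(cap+n*(.119),tilt)
T=Cam("top"); S=Cam("scene")
f=lambda im,x,y:cv2.resize(im[y:y+90,x:x+100],(400,360),interpolation=cv2.INTER_CUBIC)
cv2.imwrite("pics/b.png",np.hstack([f(T.im,375,165),f(S.im,150,120)]))
E
```

```text
t: 7.9
tool_pos: [0.4082, -0.2196, 0.2904]
tool_rot: [-2.983, -0.064, -0.945]
contact_force: [-0.5, -1.1, -1.6]
opening: 0.0213
grip_force: 69.3
t: 8.1
tool_pos: [0.4071, -0.22, 0.2916]
tool_rot: [-2.982, -0.062, -0.946]
contact_force: [-0.0, 0.4, -1.4]
opening: 0.0215
grip_force: 69.4
shift [-0.0024, 0.0013, 0.0308] turn [-0.0075, -0.0031, 0.0115] deg 0.8
```

View pics/b.png

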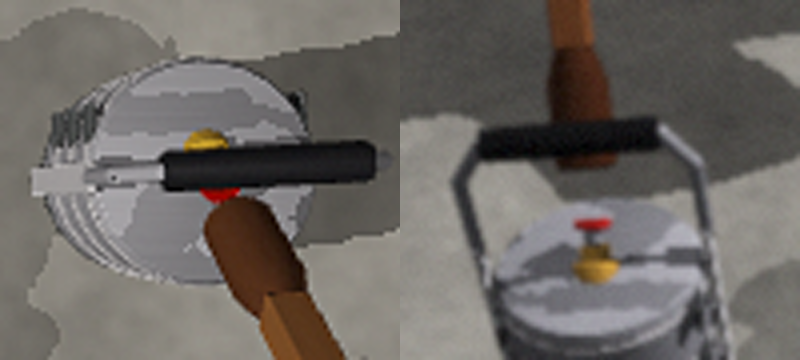

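```bash
python3 - <<'E'
from h import *
T=Cam("top"); S=Cam("scene"); o=ctrl.get_obs(); z=Ro.from_rotvec(o["tool_rot"]).apply([0,0,1]); F=o["tool_pos"]+z*.119
for c,x,y,ox in((T,375,165,0),(S,150,120,400)):
    for X in(F,F-z*.05,cap): print((c.pix(X)-[x,y]+.5)*4+[ox,0])
E
```

```text
[241.51463792 218.0731675 ]
[273.63832832 279.24751371]
[221.52918837 186.98693475]
[585.44760103 165.39185634]
[576.37492937  80.26240368]
[592.23663774 219.50646923]
```

The picture shows the head face centre at crop (238,210) top and (583,162) scene, in line with the red cap and clear of the bar. Advancing gently.

```bash
python3 -m jog '[[[-0.002,0.001,0.01],[-0.007,-0.003,0]],[[-0.002,0.001,0.02],[-0.007,-0.003,0]],[[-0.002,0.001,0.025],[-0.007,-0.003,0]],[[-0.002,0.001,0.025],[-0.007,-0.003,0]]]'; python3 -m jog '[[[0,0,0.001],[0,0,0]],[[0,0,0.002],[0,0,0]],[[0,0,0.003],[0,0,0]],[[0,0,0.004],[0,0,0]],[[0,0,0.005],[0,0,0]]]';  python3 -m jog '[[[0,0,0.001],[0,0,0]],[[0,0,0.002],[0,0,0]],[[0,0,0.003],[0,0,0]],[[0,0,0.004],[0,0,0]],[[0,0,0.005],[0,0,0]]]'
```

```text
t: 8.7
tool_pos: [0.4188, -0.2211, 0.2675]
tool_rot: [-2.99, -0.053, -0.942]
contact_force: [0.7, 0.4, -1.8]
opening: 0.0214
grip_force: 69.5
t: 9.2
tool_pos: [0.4218, -0.2217, 0.2654]
tool_rot: [-2.992, -0.053, -0.946]
contact_force: [-3.2, -0.3, 1.4]
opening: 0.0214
grip_force: 69.9
t: 9.7
tool_pos: [0.4242, -0.2218, 0.2619]
tool_rot: [-2.993, -0.055, -0.943]
contact_force: [-9.0, 0.9, 5.0]
opening: 0.0214
grip_force: 70.8
```

```bash
for i in 1; do python3 -m jog '[[[0,0,0.001],[0,0,0]],[[0,0,0.002],[0,0,0]],[[0,0,0.003],[0,0,0]]]'; python3 -m jog '[[[0,0,0.001],[0,0,0]],[[0,0,0.002],[0,0,0]],[[0,0,0.003],[0,0,0]]]'; python3 -m jog '[[[0,0,0.001],[0,0,0]],[[0,0,0.002],[0,0,0]]]'; done | grep -E "^t:|pos|contact"
python3 - <<'E'
from h import *
go(cap+n*.119,tilt)
E
```

```text
t: 10.0
tool_pos: [0.4259, -0.2218, 0.2597]
contact_force: [-10.5, 0.8, 6.3]
t: 10.3
tool_pos: [0.4276, -0.2218, 0.2575]
contact_force: [-9.9, 1.4, 6.1]
t: 10.5
tool_pos: [0.4288, -0.2218, 0.256]
contact_force: [-10.4, 1.8, 7.2]
shift [0.0004, -0.0012, -0.0106] turn [0.0031, 0.0, 0.0101] deg 0.6
```

```bash
python3 - <<'E'
from h import *
T=Cam("top"); S=Cam("scene")
A=cv2.imread("pics/top0.png"); B=cv2.imread("pics/scene0.png")
def bar(im):
    m=(im[190:225,400:480].max(2)<50).astype(np.uint8); k,l,st,ce=cv2.connectedComponentsWithStats(m); i=1+st[1:,4].argmax(); return st[i],ce[i]
print(bar(A),bar(T.im))
def bs(im,y0=145,x0=165):
    m=(im[y0:165,x0:220].max(2)<45).astype(np.uint8); k,l,st,ce=cv2.connectedComponentsWithStats(m); i=1+st[1:,4].argmax(); return st[i],ce[i]
print(bs(B),bs(S.im))
# lower rims of carrier body in scene: template match
t=B[200:245,170:240]; r=cv2.matchTemplate(S.im[190:260,160:250],t,cv2.TM_CCOEFF_NORMED); print(cv2.minMaxLoc(r),"expect (10,10)")
f=lambda im,x,y:cv2.resize(im[y:y+90,x:x+100],(400,360),interpolation=cv2.INTER_CUBIC)
cv2.imwrite("pics/c.png",np.hstack([f(T.im,375,165),f(S.im,150,140)]))
E
```

```text
(array([ 15,  10,  54,  13, 545], dtype=int32), array([42.2587156 , 15.98165138])) (array([ 15,   9,  54,  26, 587], dtype=int32), array([41.83134583, 16.54003407]))
(array([  4,   4,  47,  12, 381], dtype=int32), array([26.45144357,  9.54855643])) (array([  4,   4,  47,  16, 405], dtype=int32), array([26.88148148, 10.07160494]))
(-0.08004972338676453, 0.9370758533477783, (0, 25), (10, 10)) expect (10,10)
```

View pics/c.png

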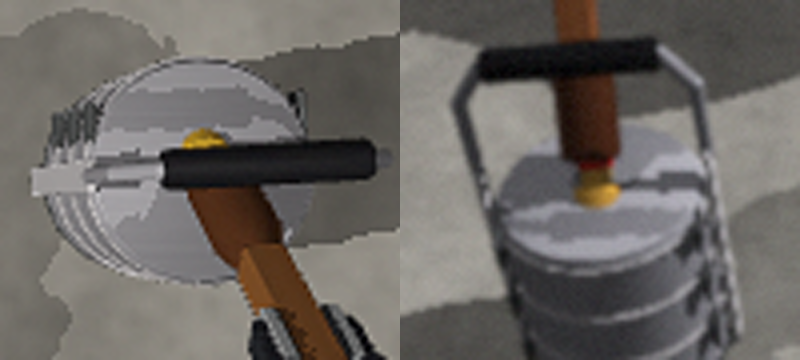

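The head sits on the red cap (scene crop (597,163)) and the carrier hasn't shifted. The pin is part-way in, so I'll continue.

```bash
for i in 1; do python3 -m jog '[[[0,0,0.001],[0,0,0]],[[0,0,0.002],[0,0,0]]]'; python3 -m jog '[[[0,0,0.001],[0,0,0]],[[0,0,0.002],[0,0,0]]]'; done | grep -E "^t:|pos|contact"
```

```text
t: 10.8
tool_pos: [0.4302, -0.2219, 0.2552]
contact_force: [-11.8, 1.9, 10.7]
t: 11.0
tool_pos: [0.4319, -0.2222, 0.2557]
contact_force: [-14.7, 2.8, 15.6]
```

```bash
python3 -m jog '[[[0,0,0.001],[0,0,0]],[[0,0,0.001],[0,0,0]]]'| grep -E "^t:|pos|rot|contact"
python3 - <<'E'
from h import *
T=Cam("top"); S=Cam("scene")
go(cap+n*.119,tilt); B=cv2.imread("pics/scene0.png")
t=B[200:245,170:240]; r=cv2.matchTemplate(S.im[190:260,160:250],t,cv2.TM_CCOEFF_NORMED); print(cv2.minMaxLoc(r),"expect (10,10)")
f=lambda im,x,y:cv2.resize(im[y:y+45,x:x+50],(400,360),interpolation=cv2.INTER_CUBIC)
cv2.imwrite("pics/d.png",np.hstack([f(B,175,160),f(S.im,175,160)]))
E
```

```text
t: 11.2
tool_pos: [0.4328, -0.2224, 0.256]
tool_rot: [2.993, 0.057, 0.952]
contact_force: [-15.6, 2.2, 16.9]
shift [-0.0027, -0.0019, -0.013] turn [0.0054, -0.0048, 0.012] deg 0.8
(-0.08815976232290268, 0.904265820980072, (0, 25), (10, 11)) expect (10,10)
```

View pics/d.png

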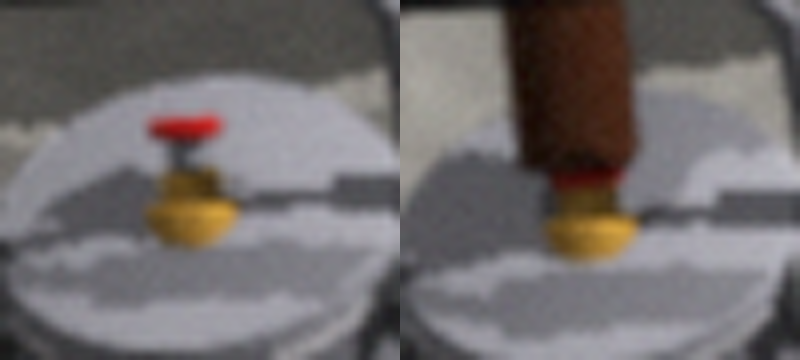

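The cap is seated on the collar with no rod visible, and the axial force of 24 N is well above 14 N, so the pin is home. Backing off along the pin and checking.

```bash
python3 -m jog '[[[0,0,-0.01],[0,0,0]],[[0,0,-0.03],[0,0,0]],[[0,0,-0.06],[0,0,0]],[[0,0,-0.09],[0,0,0]],[[0,0,-0.12],[0,0,0]]]'; python3 -m jog '[[[0,0,-0.02],[0,0,0]],[[0,0,-0.04],[0,0,0]]]'| grep -E "pos|contact"
python3 - <<'E'
from h import *
S=Cam("scene");T=Cam("top"); B=cv2.imread("pics/scene0.png");A=cv2.imread("pics/top0.png")
f=lambda im,x,y:cv2.resize(im[y:y+45,x:x+50],(400,360),interpolation=cv2.INTER_CUBIC)
cv2.imwrite("pics/e.png",np.hstack([f(S.im,175,160),cv2.resize(T.im[165:255,375:475],(400,360),interpolation=cv2.INTER_CUBIC)]))
bar=lambda im:cv2.minAreaRect(np.argwhere(im[195:218,410:475].max(2)<50)[:,::-1].astype(np.float32))
print(bar(A),bar(T.im))
go([.34,-.2,.44],down(np.radians(-88.4)))
E
```

```text
t: 11.8
tool_pos: [0.3625, -0.2227, 0.349]
tool_rot: [-2.991, -0.054, -0.945]
contact_force: [-0.4, -0.4, -1.3]
opening: 0.0209
grip_force: 69.4
tool_pos: [0.3396, -0.2236, 0.3822]
contact_force: [0.1, -0.3, -1.5]
((31.4196834564209, 9.313348770141602), (13.698763847351074, 53.32053756713867), 87.27368927001953) ((31.489816665649414, 10.786199569702148), (10.749723434448242, 53.32053756713867), 87.27368927001953)
shift [0.0331, -0.0238, -0.0453] turn [0.01, -0.6146, 0.0066] deg 35.2
```

View pics/e.png

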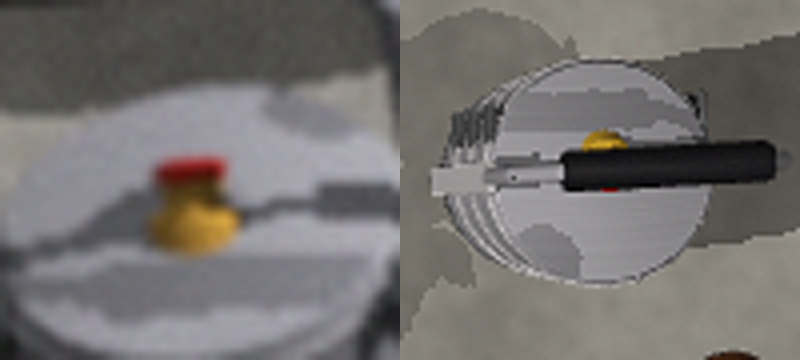

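The cap sits directly on the collar (crop (190,170)) with no rod showing, and the carrier bar is unmoved. Returning the pestle.

```bash
python3 -m jog '[[[0.006,-0.005,-0.009],[0,-0.125,0]],[[0.012,-0.01,-0.018],[0,-0.25,0]],[[0.019,-0.015,-0.027],[0,-0.375,0]],[[0.026,-0.02,-0.036],[0,-0.5,0]],[[0.033,-0.024,-0.045],[0.01,-0.615,0.006]]]'; python3 -m jog '[[[0,0,0],[0,0,0]]]' | grep -E "pos|rot"
python3 - <<'E'
from h import *
go([.5316,.2305,.44],down(np.radians(-45)))
E
```

```text
t: 12.6
tool_pos: [0.3416, -0.1983, 0.4368]
tool_rot: [-3.137, -0.052, 0.011]
contact_force: [0.4, 1.1, -2.7]
opening: 0.0212
grip_force: 69.4
tool_pos: [0.3432, -0.1985, 0.4364]
tool_rot: [-3.135, -0.057, 0.006]
shift [0.2038, -0.4219, -0.0018] turn [-0.007, 0.0012, -0.7491] deg 42.9
```

```bash
python3 -m jog '[[[0.0174,-0.036,0],[0,0,-0.07]],[[0.035,-0.072,0],[0,0,-0.14]],[[0.052,-0.108,0],[0,0,-0.21]],[[0.07,-0.144,0],[0,0,-0.28]],[[0.087,-0.18,0],[0,0,-0.35]]]' | grep pos
python3 - <<'E'
from h import *
go([.5316,.2305,.44],down(np.radians(-45)))
E
```

```text
tool_pos: [0.4221, -0.015, 0.4359]
shift [0.1934, -0.1867, -0.0028] turn [-0.006, -0.0019, -0.4018] deg 23.0
```

```bash
python3 -m jog '[[[0.035,-0.034,0],[0,0,-0.08]],[[0.07,-0.068,0],[0,0,-0.16]],[[0.105,-0.102,0],[0,0,-0.24]],[[0.14,-0.136,0],[0,0,-0.32]],[[0.175,-0.169,0],[-0.006,-0.002,-0.4]]]' | grep pos;  python3 -m jog '[[[0,0,0],[0,0,0]],[[0,0,0],[0,0,0]]]' | grep -E "pos|rot"
python3 - <<'E'
from h import *
go([.531,.2295,.14],down(np.radians(-45)))
E
```

```text
tool_pos: [0.5218, 0.2071, 0.4366]
tool_pos: [0.5214, 0.2058, 0.436]
tool_rot: [-2.904, -1.197, 0.007]
shift [0.0247, -0.0095, 0.2959] turn [-0.0018, 0.0038, -0.0034] deg 0.3
```

```bash
python3 -m jog '[[[0.024,-0.0095,0.03],[0,0.003,-0.003]],[[0.024,-0.0095,0.07],[0,0.003,-0.003]],[[0.024,-0.0095,0.11],[0,0.003,-0.003]],[[0.024,-0.0095,0.15],[0,0.003,-0.003]],[[0.024,-0.0095,0.19],[0,0.003,-0.003]]]' | grep pos;  python3 -m jog '[[[0,0,0.03],[0,0,0]],[[0,0,0.06],[0,0,0]],[[0,0,0.07],[0,0,0]],[[0,0,0.07],[0,0,0]]]' | grep -E "pos|rot"
python3 - <<'E'
from h import *
T=Cam("top"); S=Cam("scene"); o=ctrl.get_obs(); z=Ro.from_rotvec(o["tool_rot"]).apply([0,0,1]); F=o["tool_pos"]+z*.119
for X in(F,F-z*.05,F-z*.165): print((S.pix(X)-[340,130]+.5)*4+[400,0],(T.pix(X)-[180,150]+.5)*4)
f=lambda im,x,y:cv2.resize(im[y:y+100,x:x+100],(400,400),interpolation=cv2.INTER_CUBIC)
cv2.imwrite("pics/f.png",np.hstack([f(T.im,180,150),f(S.im,340,130)]))
go([.531,.2295,.1274],down(np.radians(-45)))
E
```

```text
tool_pos: [0.5313, 0.2269, 0.2468]
tool_pos: [0.5305, 0.2272, 0.1765]
tool_rot: [-2.904, -1.197, 0.003]
[569.4661307  309.94453552] [201.69919462 194.53670942]
[577.85277834 253.22019334] [181.09045502 190.5777484 ]
[599.21584301 108.727919  ] [122.64581971 179.35047115]
shift [-0.0004, -0.002, 0.0527] turn [0.0014, -0.0035, -0.0027] deg 0.3
```

View pics/f.png

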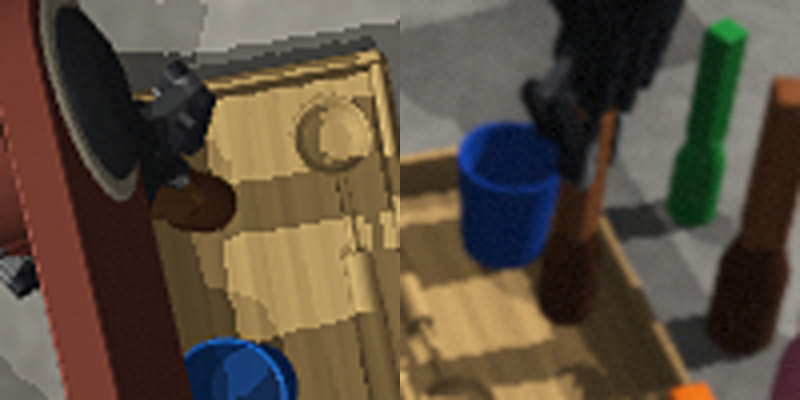

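The pestle hangs straight, with its head bottom at crop (568,315) as predicted and over clear crate floor. Lowering.

```bash
python3 -m jog '[[[0,-0.002,0.02],[0,-0.003,0]],[[0,-0.002,0.035],[0,-0.003,0]],[[0,-0.002,0.044],[0,-0.003,0]],[[0,-0.002,0.046],[0,-0.003,0]],[[0,-0.002,0.046],[0,-0.003,0]]]' | grep -E "pos|cont";  python3 -m jog '[[[0,0,0.001],[0,0,0]],[[0,0,0.002],[0,0,0]]]' | grep -E "pos|cont"; python3 -m jog '[[[0,0,0.001],[0,0,0]],[[0,0,0.001],[0,0,0]]]' | grep -E "pos|cont"
```

```text
tool_pos: [0.5303, 0.2302, 0.1322]
contact_force: [0.7, 0.1, -1.7]
tool_pos: [0.5309, 0.2304, 0.1311]
contact_force: [-0.4, 0.4, -2.1]
tool_pos: [0.5303, 0.2302, 0.1293]
contact_force: [-0.2, 0.3, -2.3]
```

```bash
for i in 1; do python3 -m jog '[[[0,0,0.001],[0,0,0]],[[0,0,0.001],[0,0,0]]]'; python3 -m jog '[[[0,0,0.001],[0,0,0]],[[0,0,0.001],[0,0,0]]]';python3 -m jog '[[[0,0,0.001],[0,0,0]],[[0,0,0.001],[0,0,0]]]'; done | grep -E "pos|cont"
```

```text
tool_pos: [0.5302, 0.2301, 0.1281]
contact_force: [-0.4, 0.3, -2.4]
tool_pos: [0.5304, 0.2302, 0.1274]
contact_force: [0.4, -0.5, -0.2]
tool_pos: [0.5306, 0.2303, 0.1274]
contact_force: [-2.3, -0.8, 3.9]
```

```bash
python3 -m jog '[[[0,0,0],[0,0,0]],[[0,0,0],[0,0,0]],[[0,0,0],[0,0,0]],[[0,0,0],[0,0,0]],[[0,0,0],[0,0,0]]]' 1; python3 -m jog '[[[0,0,0],[0,0,0]],[[0,0,-0.01],[0,0,0]],[[0,0,-0.04],[0,0,0]],[[0,0,-0.08],[0,0,0]],[[0,0,-0.12],[0,0,0]]]'; python3 -m jog '[[[0,0,-0.04],[0,0,0]],[[0,0,-0.08],[0,0,0]],[[0,0,-0.08],[0,0,0]],[[0,0,-0.08],[0,0,0]],[[0,0,-0.08],[0,0,0]]]' | grep -E "^t|pos|cont"
python3 - <<'E'
from h import *
T=Cam("top"); S=Cam("scene")
f=lambda im,x,y,w,h:cv2.resize(im[y:y+h,x:x+w],(400,400),interpolation=cv2.INTER_CUBIC)
cv2.imwrite("pics/g.png",np.hstack([f(T.im,180,150,100,100),f(S.im,150,100,300,300)]))
E
```

```text
t: 16.9
tool_pos: [0.5302, 0.2301, 0.126]
tool_rot: [2.903, 1.2, -0.003]
contact_force: [0.6, -0.4, 0.8]
opening: 0.0857
grip_force: 0.0
t: 17.4
tool_pos: [0.5301, 0.2302, 0.2478]
tool_rot: [2.903, 1.2, -0.004]
contact_force: [0.0, 0.3, -0.1]
opening: 0.0853
grip_force: 0.0
t: 17.9
tool_pos: [0.5301, 0.2303, 0.325]
tool_rot: [2.903, 1.2, -0.006]
contact_force: [0.6, -0.6, -0.4]
```

View pics/g.png

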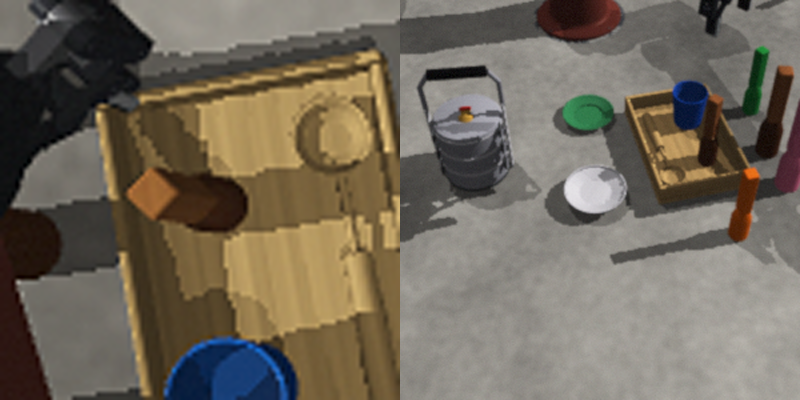

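The pestle stands upright in the crate again (top at left crop (152,193)), the gripper is clear of it, and everything else is in place.

```bash
python3 -c "
from station import job
print(job.finish_job())"
```

```text
the job is handed in; nothing more can be done
None
```

I drove the pin home with the tilted pestle (about 24 N on the pin), stood the pestle upright in the crate and released it, then handed the job in at about 18 s; the final pictures show nothing else moved, but no verdict came back.

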